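# Switch on the drill press under its switch guard

### The job

Switch on the drill press at its grey control box: with a fingertip lift the hinged switch guard right back until it stays open by itself, flip the toggle beneath it over towards the high back of the box, then tip the guard forward so that it drops shut over the toggle. Only push, lightly: do not grip the guard or the toggle, leave the speed dial and the small direction toggle as they are, and do not shift or pick up anything else on the bench.

Things in the scene. Friction and masses are not known exactly. Their poses are not given: they have to be found in the camera images.
- control_box: Grey steel console fixed to the bench, its low front turned away from the robot, 170 deep (x) x 220 wide (y). Origin: centre of its underside; x from low front to back, z up. The metal top panel slopes down to the front: 55 high at the front edge (x -85), 90 at the back (0.20 rad). On it at y +52, near the front edge: the black switch guard. Pilot lamp and fuse cap near the back are under 13 high.
- guard_hinge (a point): Middle of the guard's hinge pin, which runs along the box's y, 26 above the panel; box frame x -23, y +52, z 94. Fixed. Behind it the panel is free for 55 mm over the guard's width.
- guard_lip (a point): Lower outer edge of the guard's thumb lip, middle of its 44 width; moves with the guard. Shut: 76 from the pin along the panel towards the front and 8 further off the panel than the pin; box frame x -99, z 87; it overhangs the box's front edge. The lip is a shelf 3 thick sticking out 20 from the guard's front wall, open below and in front.
- guard (a joint): Guard angle about the pin (rad): 0 shut, grows as the lip goes up and back, stop at 2.05. A black channel-shaped cover, closed in front and at the sides, 44 wide, 62 long plus lip, top 46 above the panel, 45-80 g, swings freely: let go below 1.5 it falls shut, beyond 1.65 it falls back on its stop and stays. Fully open the lip is 70 above and 30 behind the pin, outer face to the back.
- run_toggle (a joint): Toggle under the guard (rad): 0 off, leaning 0.3 from the panel's normal towards the box's front; 0.6 on, leaning 0.3 towards the back. Snaps over once pushed past its middle (0.3); takes about 2 N at the tip.
- run_toggle_tip (a point): Tip of that toggle's steel bat handle, 31 long, 10 thick at the tip; its pivot is 4 above the panel and 30 in front of the hinge pin along the panel, on the guard's middle line. Off: tip 34 above the panel and 9 in front of the pivot; on: 9 behind it.
- dial_mark (a point): White mark on top of the round black speed dial, 14 from its axis. The dial is 38 across, 23 high, at box y -55 on the front half of the panel, at any angle; leave it so.
- dir_toggle_tip (a point): Tip of the small steel direction toggle, 17 long, behind the dial at box y -55, uncovered. Leave it.
- vise: Drill-press vise of dark cast iron, loose, 2.8 kg, 215 long over screw and handle (-83 to +130 along its x), 112 wide, 50 high. Origin under the middle of its bed.
- stone_tin: Open round brass tin of small grinding stones, 102 across, 28 high; origin under its centre.
- tape_reel: White reel of tape lying flat, 54 across, 20 high, beside the box on the guard's side; origin under its centre.
- pipe_blank: Wooden pipe blank standing upright, bowl 42 across and 44 high with a shank reaching 71 along x; origin under the bowl.
- needle_file: Needle file with a wooden handle, lying across in front of the box, 195 long along its x (-85 handle end to +109), 13 high; origin on the bench under the joint of handle and blade.
- brush_jar: Glass jar with brushes, 76 across, 85 high, brushes to 195; origin under its centre.
- dial_gauge: Dial gauge lying on its back, 58 across, 11 high, plunger and stem along x (-49 to +58); origin under its dial.

How it is judged:
On the way, in this order (a step that is already met when the one before it is completed fails the run):
1. the guard has been lifted right back, the toggle still off (value of joint guard above 1.7 rad and value of joint run_toggle below 0.2 rad), for 0.1 s.
2. the toggle has been flipped over under the raised guard (value of joint run_toggle above 0.5 rad and value of joint guard above 1.2 rad), for 0.1 s.
At the end, for the whole second after the job is handed in: The guard is shut (within 0.06 rad), the toggle beneath it is on (beyond 0.5 rad), the dial's mark and the direction toggle's tip are within 4 mm of their starts, and every loose thing is within 20 mm of its start (value of joint guard below 0.06 rad and value of joint run_toggle above 0.5 rad and distance of each of dial_mark, dir_toggle_tip from where it was at the start of the episode below 0.004 m and distance of each of vise, stone_tin, tape_reel, pipe_blank, needle_file, brush_jar, dial_gauge from where it was at the start of the episode below 0.02 m); the robot touches nothing.
It fails at once if the guard is gripped or forced (more than 25 N from the robot's fingers) (contact force between the fingers and guard above 25 N).
It fails at once if the toggle is gripped or forced (more than 25 N from the robot's fingers) (contact force between the fingers and run_toggle above 25 N).
It fails at once if the speed dial or the direction toggle is shifted by more than 4 mm (distance of any of dial_mark, dir_toggle_tip from where it was at the start of the episode above 0.004 m).
It fails at once if something loose on the bench is shifted or lifted by more than 20 mm (distance of any of vise, stone_tin, tape_reel, pipe_blank, needle_file, brush_jar, dial_gauge from where it was at the start of the episode above 0.02 m).
It also fails if it takes over 58 s, if anything falls off the work surface, if the arm or the gripper's body presses on something with over 40 N, if the wrist force passes 120 N, or if a joint passes its speed limit or range.

### The arm

A 6-joint arm with a two-finger parallel gripper is mounted at the origin on the work surface. World frame = base frame: x ahead of the robot, y to its left, z up, the work surface at z = 0. Lengths are in m, angles in rad, forces in N, time in s.
With the tool pointing down it reaches from about 0.25 to 0.775 m from the base axis. Payload 4 kg.
Tool frame: the origin (TCP) lies on the centre line of the jaws, within the pads' length; the fingertips stand 14 mm ahead of it and the grasp point (between the pads) lies 5 mm behind it (robot.tcp_to_tips is the distance from the TCP to the fingertips, in m); z points along the fingers, y is the line along which they close (so a half turn about z gives the same grasp; the last joint's range is limited). The gripper opens to 94 mm and grips with 3 to 60 N. Pads are 16 mm wide; open, the fingers measure 119 mm over their backs; the gripper's body (75 mm by 177 mm) begins 78 mm behind the grasp point.
Start: joints at [-1.292, 0.087, 1.371, -0, 1.684, -0.103], TCP at [0.205, -0.51, 0.196] pointing down, gripper open.
Joint ranges: [-3.1, 3.1], [-0.76, 2.03], [0.27, 2.55], [-1.08, 4.22], [0.17, 2.65], [-2.57, 2.57]. Speed limits (rad/s): [2.79, 2.79, 3.14, 3.14, 3.14, 3.14].

### API

Orientations are given as [roll, pitch, yaw] about the fixed x, y, z axes, in that order (R = Rz(yaw) Ry(pitch) Rx(roll)).
In Python, from bench import robot gives the robot as it stands.
- The arm moves only by the tool carry_out, never from a script. Its argument "increments" is a list of rows, each a list of 3 entries, a list of its own where there are three numbers: the closure in counts, from 0 (fully open) to 255 (shut), then the shift along the tool's x, y, z in mm, then the turn about the tool's z in degrees. In form: [[fingers, [dx, dy, dz], twist], ...]. A call has 1 to 8 rows; each row shifts and turns the commanded pose from where the row before left it, along the tool's axes as they then stand; what a row does not reach is not made up. A row lasts 1/10 s, in which the tool goes at most 50 mm and 8.59 degrees, less where a joint would pass 70% of its speed; a pose out of reach is approached as far as the arm can. A call with a gripper value outside its range is refused whole. The fingers move at their own pace and stop on an object; the grip force is fixed at half the most. Time passes only in rows, so rows that do not move let the fingers close. It gives the time, the measured TCP pose, the force, the opening and the grip force at its end, in the units of the state.
- robot.get_obs(): the state, without advancing time (a new reading comes with each control period).
- robot.snapshot(name): name is "scene" or "top" or "wrist"; returns the picture (400x640x3 uint8, blue, green, red); there is no depth.
- robot.get_calibration(name): a dict with "vfov" (degrees; the focal length in pixels is half the picture's height over the tangent of half this angle, whatever the lens; pixels are square), "cx", "cy" (the principal point, pixels), "T" (4x4, takes a point from camera to world coordinates). Camera axes: x right, y down, z forward; pixel columns grow to the right and rows downward; lengths in m; the calibration is good to about 2 mm. The wrist camera is an equidistant fisheye: a pixel r from the principal point sees the ray r / f radians off the axis. A picture is of the moment at which its call begins: read the wrist's pose just before it. get_calibration takes no time and is no camera call; for the wrist camera it gives the pose at the moment of the call.
- robot.close_job(): hands the job in; it is judged then, once.
The state is a dict: "time": time; "joint_positions": joint angles; "qvel": joint speeds; "joint_torque": joint torques, N m; "tool_pos": TCP position; "ee_rot": TCP orientation; "wrist_force": force on the tool from outside, world axes, zero at the start; "wrist_torque": the same for the moment, N m; "width": finger opening in m; "finger_force": force on a finger pad.
Only numpy, scipy, OpenCV 4.12 (cv2) and the standard library are available. Lean on these libraries where they do the work, as an engineer would, in place of code of your own. Each camera call takes 0.05 s, during which the arm holds its last target. There are 200 camera calls.

## Working session

There is one attempt and no reset: what is moved stays moved. The work goes in short steps, Python scripts to look and compute and a tool call to move; the robot and the scene stay as the last step left them, time stands still between calls to the robot, and variables do not carry over. Pictures are saved under pics/ and viewed, at most 10 in all, crops included, and the job is handed in when it is done.

Besides the shell and the picture viewer there is one more tool, called after ">>>" by a JSON object that holds its "op" and its "data". carry_out: Moves the arm, as the interface text tells. Its arguments: {"type":"object","properties":{"increments":{"type":"array","items":{"type":"array"}}},"required":["increments"]}

```bash
mkdir -p pics; ls
python3 - <<'E'
from bench import robot
import cv2
for n in("scene","top"):
    cv2.imwrite(f"pics/{n}.png",robot.snapshot(n)); c=robot.get_calibration(n); print(n,c)
print(robot.get_obs())
E
```

```text
pics
scene {'vfov': 48.88040668041256, 'cx': 320.2341181692065, 'cy': 196.9956940385943, 'T': array([[ 0.61015787,  0.65235724, -0.44959694,  1.27269273],
       [ 0.79225171, -0.50716468,  0.33929516, -0.54922383],
       [-0.00667803, -0.56321756, -0.82628166,  1.36625953],
       [ 0.        ,  0.        ,  0.        ,  1.        ]])}
top {'vfov': 42.733988964976774, 'cx': 326.0454471780431, 'cy': 198.81125075247496, 'T': array([[-5.61173521e-02, -9.73213067e-01,  2.22951046e-01,
         2.52347716e-01],
       [-9.98419469e-01,  5.53860349e-02, -9.53681984e-03,
        -6.47875677e-04],
       [-3.06701672e-03, -2.23133846e-01, -9.74782991e-01,
         1.52247203e+00],
       [ 0.00000000e+00,  0.00000000e+00,  0.00000000e+00,
         1.00000000e+00]])}
{'time': 0.1, 'joint_positions': array([-1.29207620e+00,  8.78866414e-02,  1.37205843e+00,  1.34642728e-05,
        1.68360400e+00, -1.03130379e-01]), 'qvel': array([-0.00101756, -0.00036548, -0.00331098,  0.00097722, -0.00030453,
       -0.00025554]), 'joint_torque': array([ 1.51527292e-03, -3.41251516e+01, -3.03301442e+01,  7.19963643e-02,
        3.03678378e-02, -9.66677226e-05]), 'tool_pos': array([ 0.20479799, -0.50991179,  0.19524088]), 'ee_rot': array([-3.13964801e+00, -2.14718942e-04,  3.81851801e-01]), 'wrist_force': array([-0.53025103,  0.49756954,  0.51893294]), 'wrist_torque': array([-0.01193818,  0.01745621, -0.01875945]), 'finger_force': 0.0, 'width': 0.09385109253692545}
```

View pics/scene.png

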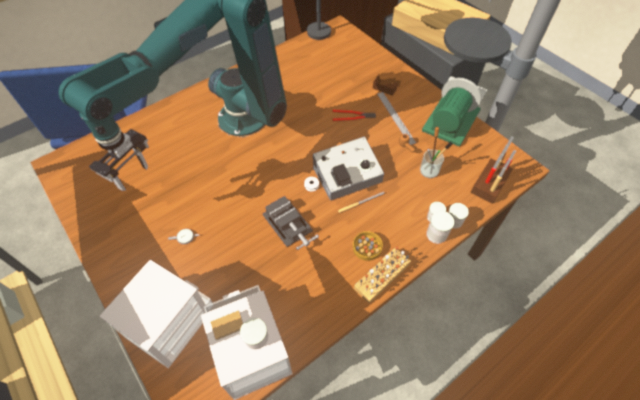

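View pics/top.png

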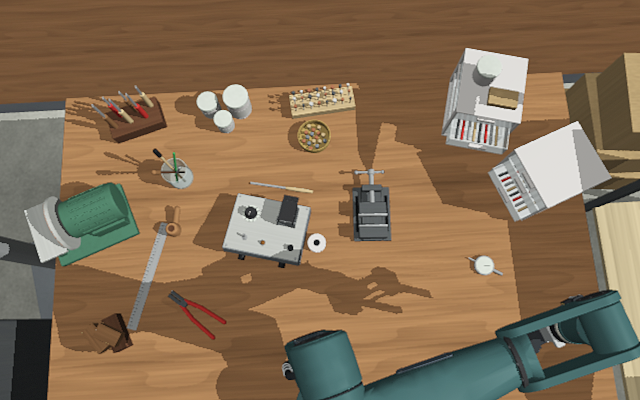

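The scene shows the box at about (347,167), with the black guard at (343,175). In the top view the box is at (268,228), the guard at (288,210), the dial at (250,212), the reel at (316,242) and the file at (280,187). I'll zoom in on both next.

Run:
```python
import cv2,numpy as np
a=cv2.imread("pics/top.png")[170:275,210:340]; b=cv2.imread("pics/scene.png")[125:215,295:395]
cv2.imwrite("pics/z1.png",np.vstack([cv2.resize(a,(600,485),interpolation=2)]))
cv2.imwrite("pics/z2.png",cv2.resize(b,(600,540),interpolation=2))
```

```text
(no output)
```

View pics/z1.png

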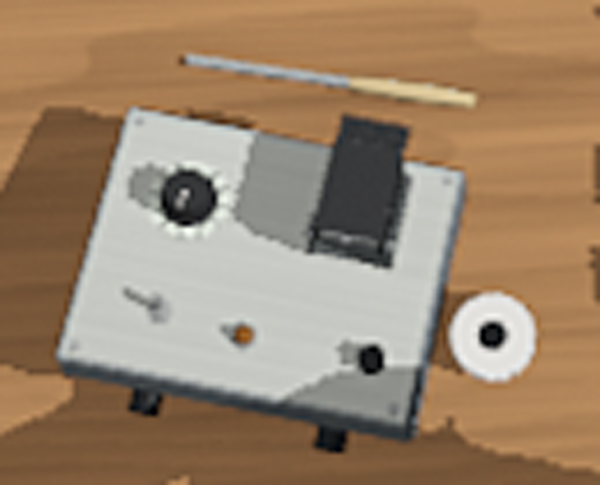

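View pics/z2.png

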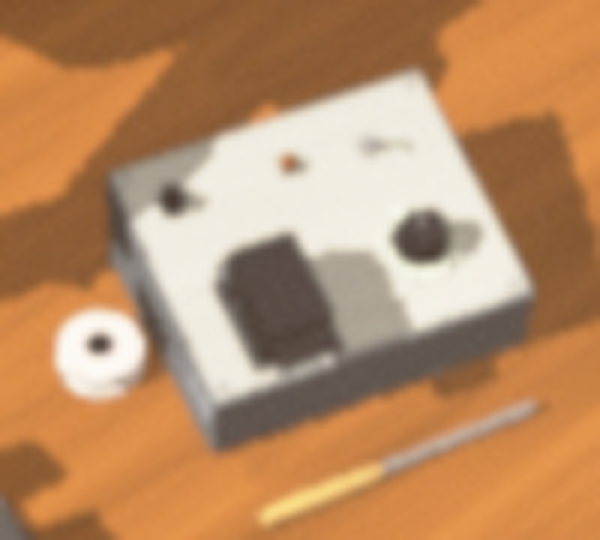

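Panel corners can be read in both crops. In z1, front y− is at (130,108), front y+ (465,172), back y+ (413,432) and back y− (60,360). In z2, back y+ is at (110,178), back y− (415,70), front y− (533,293) and front y+ (215,405). I'll fit the box's planar pose from these rays.

```bash
cat > h.py <<'E'
import numpy as np
from bench import robot
def ray(n,uv):
    c=robot.get_calibration(n); f=200/np.tan(np.radians(c["vfov"])/2)
    d=np.array([(uv[0]-c["cx"])/f,(uv[1]-c["cy"])/f,1]); T=np.array(c["T"])
    return T[:3,3],T[:3,:3]@d
def on_z(n,uv,z):
    o,d=ray(n,uv); return o+d*(z-o[2])/d[2]
E
python3 - <<'E'
from h import *
from scipy.optimize import least_squares
B=np.array([[-85,-110,55],[-85,110,55],[85,110,90],[85,-110,90]])/1e3
z1=np.array([[130,108],[465,172],[413,432],[60,360]]); z2=np.array([[533,293],[215,405],[110,178],[415,70]])
s=np.array([130/600,105/485]); top=(z1+.5)*s-.5+[210,170]; sc=(z2+.5)/6-.5+[295,125]
P={n:np.array([on_z(n,uv,b[2])[:2] for uv,b in zip(U,B)]) for n,U in(("top",top),("scene",sc))}
def mod(p): c,s=np.cos(p[2]),np.sin(p[2]); return B[:,:2]@np.array([[c,s],[-s,c]])+p[:2]
for k in(["top"],["scene"],["top","scene"]):
    r=least_squares(lambda p:np.concatenate([(P[n]-mod(p)).ravel() for n in k]),[.5,.1,3]); print(k,r.x.round(4),(r.fun*1e3).round(1))
p=r.x; c,s=np.cos(p[2]),np.sin(p[2])
for nm,q in dict(pin=(-.023,.052),lip=(-.099,.052)).items(): print(nm,p[0]+c*q[0]-s*q[1],p[1]+s*q[0]+c*q[1])
# lip front edge in images, z1 (343,117),(410,130); lip top z~.090
for uv in((345,116),(409,129)): print(on_z("top",(np.array(uv)+.5)*[130/600,105/485]-.5+[210,170],.09))
E
```

```text
['top'] [0.5108 0.1579 2.8965] [ 0.5  0.4 -0.1  1.8 -1.5 -0.9  1.  -1.3]
['scene'] [0.512  0.1564 2.8973] [-1.4 -1.8 -3.1  2.5  4.4  1.5  0.1 -2.2]
['top', 'scene'] [0.5114 0.1571 2.8969] [-0.1  1.1 -0.7  2.5 -2.1 -0.1  0.5 -0.5 -0.8 -2.5 -2.4  1.8  5.   0.8
  0.6 -3. ]
pin 0.5210901400898554 0.10111946476061909
lip 0.5948262274025055 0.08270779922430058
[0.59887025 0.1045516  0.09      ]
[0.58828546 0.06503028 0.09      ]
```

>>> {"op": "carry_out", "data": {"increments": [[255,[0,0,0],7.2],[255,[0,0,0],7.2],[255,[0,0,0],7.2],[255,[0,0,0],7.2],[255,[0,0,0],7.1]]}}

```text
time: 0.6
tool_pos: [0.2048, -0.5101, 0.1956]
ee_rot: [-3.14, 0.001, -0.25]
wrist_force: [0.2, 0.2, 0.1]
width: 0.0574
finger_force: 0.0
```

>>> {"op": "carry_out", "data": {"increments": [[255,[9,-20,0],0],[255,[14,-34,0],0],[255,[14,-34,0],0],[255,[14,-34,0],0],[255,[14,-34,0],0],[255,[14,-34,0],0],[255,[14,-34,0],0],[255,[14,-34,0],0]]}}

```text
time: 1.4
tool_pos: [0.3717, -0.2845, 0.1958]
ee_rot: [-3.141, 0.001, -0.245]
wrist_force: [0.0, 0.2, 0.1]
width: 0.0005
finger_force: 0.0
```

>>> {"op": "carry_out", "data": {"increments": [[255,[14,-34,0],0],[255,[14,-34,0],0],[255,[14,-34,0],0],[255,[14,-34,0],0],[255,[14,-34,0],0],[255,[14,-34,0],0],[255,[14,-34,0],0],[255,[14,-34,0],0]]}}

```text
time: 2.2
tool_pos: [0.5462, -0.0478, 0.1957]
ee_rot: [3.141, 0.001, -0.245]
wrist_force: [0.6, 0.2, -0.8]
width: 0.0003
finger_force: 0.0
```

>>> {"op": "carry_out", "data": {"increments": [[255,[14,-34,0],0],[255,[14,-34,0],0],[255,[14,-34,0],0],[255,[12,-25,0],0],[255,[0,-12,0],0],[255,[0,0,0],0]]}}

```text
time: 2.8
tool_pos: [0.6315, 0.0738, 0.1952]
ee_rot: [3.141, 0.002, -0.243]
wrist_force: [-0.6, -0.9, 0.0]
width: 0.0005
finger_force: 0.0
```

Run:
```python
from h import *
import cv2
o=robot.get_obs(); print(o["time"],o["tool_pos"],o["ee_rot"],o["wrist_force"])
c=robot.get_calibration("wrist"); im=robot.snapshot("wrist"); cv2.imwrite("pics/w1.png",im)
print(c)
T=np.array(c["T"]); f=200/np.tan(np.radians(c["vfov"])/2)
e=np.array([.9699,-.2423,0]); y=np.array([-.2423,-.9699,0]); pin=np.array([.5211,.1011,.094])
def proj(P):
    q=T[:3,:3].T@(P-T[:3,3]); r=np.hypot(*q[:2]); a=np.arctan2(r,q[2]); return np.array([c["cx"],c["cy"]])+q[:2]/r*a*f
for s in(-.022,.022): print("lip corner",proj(pin+.076*e+s*y+[0,0,-.004]), "pin",proj(pin+s*y))
```

```text
2.8 [0.63154297 0.07376104 0.1951676 ] [ 3.14102548e+00  2.07456693e-03 -2.42642211e-01] [-0.64540039 -0.92287337  0.04175887]
{'vfov': 65.70646984690485, 'cx': 319.43437566246337, 'cy': 201.97338328980982, 'T': array([[-0.23904754, -0.94186145, -0.23612133,  0.69921275],
       [-0.97100728,  0.2321397 ,  0.05706162,  0.05826194],
       [ 0.001069  ,  0.24291597, -0.97004675,  0.38384074],
       [ 0.        ,  0.        ,  0.        ,  1.        ]])}
lip corner [298.5664586  234.22151257] pin [299.86869494 300.36893892]
lip corner [342.12667457 234.33651529] pin [340.22231823 300.44455053]
```

View pics/w1.png

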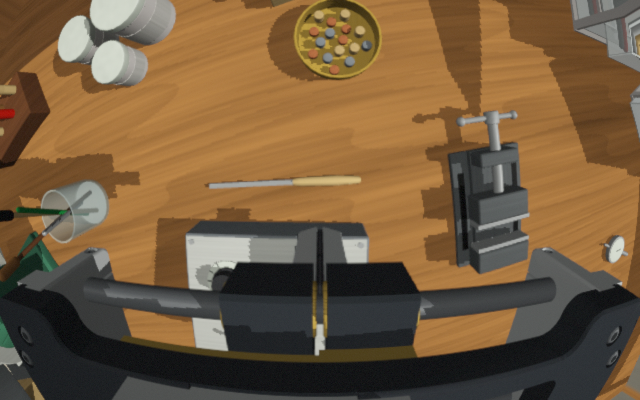

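The wrist view shows the closed fingers at about (319,320). The guard lip is just beyond them at (303–337, 225), centred on the tool, and the file handle is clear at (330,181). I'll descend in front of the lip, then approach until I feel contact.

>>> {"op": "carry_out", "data": {"increments": [[255,[0,0,20],0],[255,[0,0,30],0],[255,[0,0,30],0],[255,[0,0,20],0],[255,[0,0,6],0],[255,[0,0,0],0],[255,[0,0,0],0]]}}

```text
time: 3.55
tool_pos: [0.6326, 0.0718, 0.0921]
ee_rot: [-3.141, -0.003, -0.246]
wrist_force: [0.4, 1.4, 0.9]
width: 0.0005
finger_force: 0.0
```

>>> {"op": "carry_out", "data": {"increments": [[255,[-6,0,0],0],[255,[-6,0,0],0],[255,[-3,0,0],0],[255,[0,0,0],0],[255,[0,0,0],0]]}}

```text
time: 4.05
tool_pos: [0.6173, 0.0762, 0.0905]
ee_rot: [3.142, -0.001, -0.244]
wrist_force: [-0.3, -0.7, 0.1]
width: 0.0004
finger_force: 0.0
```

Run:
```python
from h import *
import cv2
im=robot.snapshot("wrist"); t=robot.snapshot("top")
cv2.imwrite("pics/w2.png",np.hstack([cv2.resize(im[180:380,220:420],(400,400),interpolation=2),cv2.resize(t[170:270,220:320],(400,400),interpolation=2)]))
```

```text
(no output)
```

View pics/w2.png

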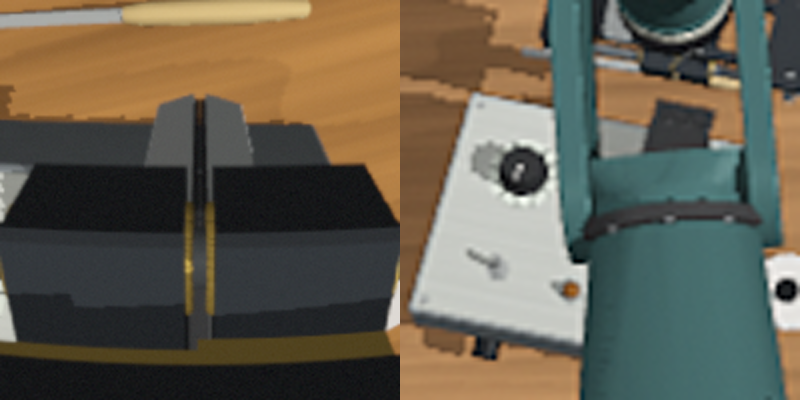

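The fingers are in front of the box at the guard's mid-line, and they hide the lip itself. I'll go in by touch.

>>> {"op": "carry_out", "data": {"increments": [[255,[-4,0,0],0],[255,[-3,0,0],0],[255,[-2,0,0],0],[255,[0,0,0],0],[255,[0,0,0],0]]}}

```text
time: 4.65
tool_pos: [0.6086, 0.0783, 0.0903]
ee_rot: [3.142, -0.0, -0.245]
wrist_force: [-0.4, -0.3, -0.1]
width: 0.001
finger_force: 0.0
```

>>> {"op": "carry_out", "data": {"increments": [[255,[-2,0,0],0],[255,[-1,0,0],0],[255,[0,0,0],0],[255,[0,0,0],0]]}}

```text
time: 5.05
tool_pos: [0.6057, 0.079, 0.0903]
ee_rot: [3.142, -0.0, -0.245]
wrist_force: [-0.2, -0.0, 0.2]
width: 0.0005
finger_force: 0.0
```

>>> {"op": "carry_out", "data": {"increments": [[255,[-2,0,0],0],[255,[0,0,0],0],[255,[0,0,0],0]]}}

```text
time: 5.35
tool_pos: [0.6038, 0.0795, 0.0903]
ee_rot: [3.142, -0.0, -0.245]
wrist_force: [-0.2, 0.3, -0.3]
width: 0.0006
finger_force: 0.0
```

>>> {"op": "carry_out", "data": {"increments": [[255,[-1,0,0],0],[255,[-1,0,0],0],[255,[0,0,0],0],[255,[0,0,0],0]]}}

```text
time: 5.75
tool_pos: [0.6018, 0.08, 0.0903]
ee_rot: [3.142, -0.0, -0.245]
wrist_force: [-0.3, -0.5, -0.0]
width: 0.0002
finger_force: 0.0
```

>>> {"op": "carry_out", "data": {"increments": [[255,[-1,0,0],0],[255,[0,0,0],0],[255,[0,0,0],0]]}}

```text
time: 6.05
tool_pos: [0.6009, 0.0802, 0.0903]
ee_rot: [3.142, -0.0, -0.245]
wrist_force: [-0.4, 0.3, -0.3]
width: 0.0008
finger_force: 0.0
```

>>> {"op": "carry_out", "data": {"increments": [[255,[-1,0,0],0],[255,[0,0,0],0],[255,[0,0,0],0]]}}

```text
time: 6.35
tool_pos: [0.5999, 0.0805, 0.0903]
ee_rot: [3.141, -0.0, -0.245]
wrist_force: [-0.2, 0.2, -0.2]
width: 0.0007
finger_force: 0.0
```

>>> {"op": "carry_out", "data": {"increments": [[255,[-1,0,0],0],[255,[0,0,0],0],[255,[0,0,0],0]]}}

```text
time: 6.65
tool_pos: [0.5989, 0.0807, 0.0903]
ee_rot: [3.142, -0.0, -0.245]
wrist_force: [-0.7, -0.3, 0.4]
width: 0.0007
finger_force: 0.0
```

>>> {"op": "carry_out", "data": {"increments": [[255,[-1,0,0],0],[255,[0,0,0],0],[255,[0,0,0],0]]}}

```text
time: 6.95
tool_pos: [0.5979, 0.081, 0.0903]
ee_rot: [3.142, -0.0, -0.245]
wrist_force: [-0.3, -0.7, 0.3]
width: 0.0006
finger_force: 0.0
```

>>> {"op": "carry_out", "data": {"increments": [[255,[-1,0,0],0],[255,[0,0,0],0],[255,[0,0,0],0]]}}

```text
time: 7.25
tool_pos: [0.597, 0.0812, 0.0903]
ee_rot: [3.141, -0.0, -0.245]
wrist_force: [0.3, 0.2, 0.6]
width: 0.0004
finger_force: 0.0
```

>>> {"op": "carry_out", "data": {"increments": [[255,[-1,0,0],0],[255,[0,0,0],0],[255,[0,0,0],0]]}}

```text
time: 7.55
tool_pos: [0.596, 0.0815, 0.0903]
ee_rot: [3.142, -0.0, -0.245]
wrist_force: [0.2, 0.4, 0.2]
width: 0.0003
finger_force: 0.0
```

>>> {"op": "carry_out", "data": {"increments": [[255,[-1,0,0],0],[255,[0,0,0],0],[255,[0,0,0],0]]}}

```text
time: 7.85
tool_pos: [0.595, 0.0817, 0.0903]
ee_rot: [3.142, -0.0, -0.245]
wrist_force: [-0.3, -0.2, -0.6]
width: 0.0007
finger_force: 0.0
```

Run:
```python
from h import *
import cv2
t=robot.snapshot("scene"); w=robot.snapshot("wrist")
cv2.imwrite("pics/s3.png",np.hstack([cv2.resize(t[125:205,305:385],(400,400),interpolation=2),cv2.resize(w[180:340,240:400],(400,400),interpolation=2)]))
```

```text
(no output)
```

View pics/s3.png

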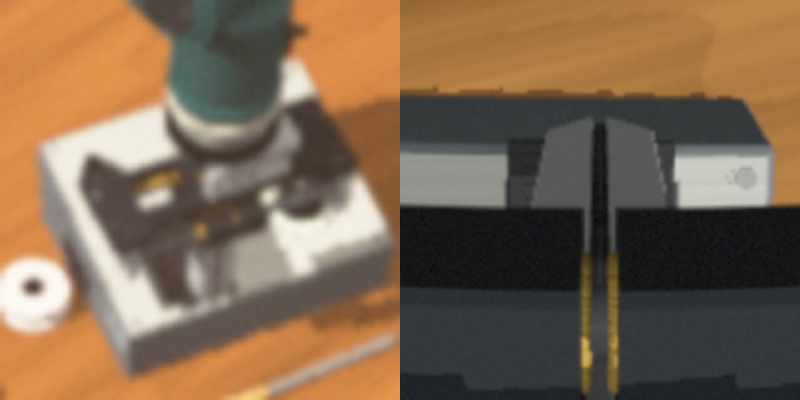

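In the wrist crop, the lip's front edge is at full-frame v≈236, u≈283–350. The fingertips cover its middle and end at v≈227. I'll cast both to metres.

```bash
cat >> h.py <<'E'
e=np.array([.9699,-.2423,0]); yb=np.array([-.2423,-.9699,0]); pin=np.array([.5211,.1011,.094])
def wz(c,uv,z):
    f=200/np.tan(np.radians(c["vfov"])/2); d=np.array(uv)-[c["cx"],c["cy"]]; r=np.hypot(*d); a=r/f
    d=np.array([*(d/r*np.sin(a)),np.cos(a)]); T=np.array(c["T"]); d=T[:3,:3]@d; return T[:3,3]+d*(z-T[2,3])/d[2]
def uy(P): return ((P-pin)@e*1e3).round(1),((P-pin)@yb*1e3).round(1)
E
python3 - <<'E'
from h import *
o=robot.get_obs(); c=robot.get_calibration("wrist"); print("tcp",uy(o["tool_pos"]))
for uv,z in(((283,236),.09),((350,236),.09),((320,227),.0763),((312,227.5),.0763),((298,233),.0763),((346,233),.0763),((350,238),.0763),((386,238),.055)): print(uv,z,uy(wz(c,uv,z)))
E
```

```text
tcp (np.float64(76.4), np.float64(0.9))
(283, 236) 0.09 (np.float64(75.6), np.float64(-23.8))
(350, 236) 0.09 (np.float64(75.7), np.float64(19.9))
(320, 227) 0.0763 (np.float64(77.3), np.float64(0.4))
(312, 227.5) 0.0763 (np.float64(77.0), np.float64(-5.1))
(298, 233) 0.0763 (np.float64(72.9), np.float64(-14.9))
(346, 233) 0.0763 (np.float64(72.9), np.float64(18.5))
(350, 238) 0.0763 (np.float64(69.2), np.float64(21.4))
(386, 238) 0.055 (np.float64(60.8), np.float64(52.2))
```

>>> {"op": "carry_out", "data": {"increments": [[255,[-1,-1,0],0],[255,[0,0,0],0],[255,[0,0,0],0]]}}

```text
time: 8.25
tool_pos: [0.5943, 0.0829, 0.0903]
ee_rot: [3.142, -0.0, -0.245]
wrist_force: [0.0, -0.1, -0.7]
width: 0.0005
finger_force: 0.0
```

>>> {"op": "carry_out", "data": {"increments": [[255,[-1,-1,0],0],[255,[0,0,0],0],[255,[0,0,0],0]]}}

```text
time: 8.55
tool_pos: [0.5936, 0.0842, 0.0903]
ee_rot: [3.142, -0.0, -0.245]
wrist_force: [0.3, -0.0, 0.5]
width: 0.0006
finger_force: 0.0
```

>>> {"op": "carry_out", "data": {"increments": [[255,[-1,0,0],0],[255,[0,0,0],0],[255,[0,0,0],0]]}}

```text
time: 8.85
tool_pos: [0.5926, 0.0843, 0.0903]
ee_rot: [3.142, -0.0, -0.245]
wrist_force: [-0.3, -0.8, 0.4]
width: 0.0006
finger_force: 0.0
```

>>> {"op": "carry_out", "data": {"increments": [[255,[-1,0,0],0],[255,[0,0,0],0],[255,[0,0,0],0]]}}

```text
time: 9.15
tool_pos: [0.5916, 0.0846, 0.0903]
ee_rot: [3.142, 0.0, -0.245]
wrist_force: [-0.6, -0.0, 0.6]
width: 0.0006
finger_force: 0.0
```

>>> {"op": "carry_out", "data": {"increments": [[255,[-1,0,0],0],[255,[0,0,0],0],[255,[0,0,0],0]]}}

```text
time: 9.45
tool_pos: [0.5907, 0.0848, 0.0903]
ee_rot: [3.142, -0.0, -0.245]
wrist_force: [-0.2, -1.0, 0.1]
width: 0.0009
finger_force: 0.0
```

Run:
```python
from h import *
import cv2
o=robot.get_obs(); print(o["wrist_force"],o["wrist_torque"],o["joint_torque"],uy(o["tool_pos"]))
w=robot.snapshot("wrist")
cv2.imwrite("pics/w4.png",cv2.resize(w[200:290,260:380],(800,600),interpolation=cv2.INTER_CUBIC))
```

```text
[-0.19133364 -1.04646616  0.10778034] [ 0.08819934  0.02605511 -0.03198097] [ 7.81418639e-03 -3.92290664e+01 -2.92973828e+01 -5.36810825e-03
 -7.29124085e-02  1.71247398e-04] (np.float64(71.4), np.float64(-1.1))
```

View pics/w4.png

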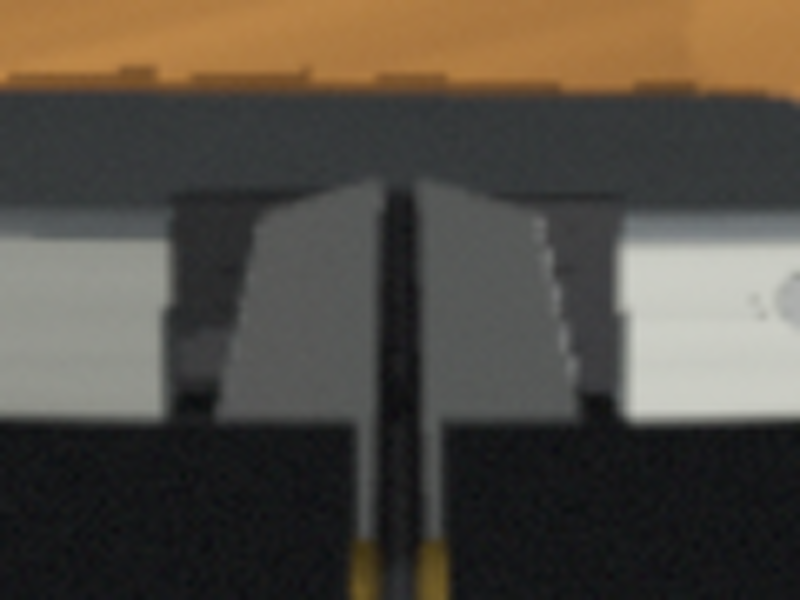

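Run:
```python
from h import *
print(robot.tcp_to_tips,[a for a in dir(robot) if a[0]!='_'])
c=robot.get_calibration("wrist"); o=robot.get_obs(); print(o["tool_pos"],np.array(c["T"])[:3,3])
for v in(225,227): print([ (z,*uy(wz(c,(320,v),z))) for z in(.0763,.09,.097)])
for z in(.085,.09,.095):print("lip",z,uy(wz(c,(287,229.3),z)),uy(wz(c,(352,229.3),z)))
for z in(.0763,.09,.097):print("tipw",z,uy(wz(c,(298.7,232),z)),uy(wz(c,(341.7,232),z)))
```

```text
0.014 ['IKError', 'close_job', 'get_calibration', 'get_obs', 'snapshot', 'tcp_to_tips']
[0.59066219 0.08483517 0.0902646 ] [0.65790317 0.06918277 0.27909796]
[(0.0763, np.float64(73.8), np.float64(-1.6)), (0.09, np.float64(78.3), np.float64(-1.6)), (0.097, np.float64(80.6), np.float64(-1.7))]
[(0.0763, np.float64(72.3), np.float64(-1.6)), (0.09, np.float64(76.9), np.float64(-1.6)), (0.097, np.float64(79.3), np.float64(-1.7))]
lip 0.085 (np.float64(73.5), np.float64(-23.5)) (np.float64(73.6), np.float64(19.6))
lip 0.09 (np.float64(75.3), np.float64(-23.0)) (np.float64(75.3), np.float64(19.1))
lip 0.095 (np.float64(77.0), np.float64(-22.4)) (np.float64(77.0), np.float64(18.5))
tipw 0.0763 (np.float64(68.6), np.float64(-16.4)) (np.float64(68.6), np.float64(13.5))
tipw 0.09 (np.float64(73.5), np.float64(-15.4)) (np.float64(73.5), np.float64(12.4))
tipw 0.097 (np.float64(75.9), np.float64(-14.9)) (np.float64(76.0), np.float64(11.9))
```

The lip and fingertip sizes in that picture suggest the tips are a little above the lip (about 20 mm higher than nominal). I'll back off, go lower and approach again.

>>> {"op": "carry_out", "data": {"increments": [[255,[10,0,0],0],[255,[10,0,0],0],[255,[10,0,0],0],[255,[0,0,8],0],[255,[0,0,8],0],[255,[0,0,6],0],[255,[0,0,0],0],[255,[0,0,0],0]]}}

```text
time: 10.3
tool_pos: [0.6193, 0.0777, 0.0678]
ee_rot: [3.141, 0.001, -0.245]
wrist_force: [0.1, -0.7, 0.1]
width: 0.0006
finger_force: 0.0
```

>>> {"op": "carry_out", "data": {"increments": [[255,[-4,0,0],0],[255,[-4,0,0],0],[255,[-2,0,0],0],[255,[0,0,0],0],[255,[0,0,0],0]]}}

```text
time: 10.8
tool_pos: [0.6101, 0.08, 0.0685]
ee_rot: [3.142, -0.001, -0.245]
wrist_force: [-0.6, 0.5, 0.2]
width: 0.0008
finger_force: 0.0
```

>>> {"op": "carry_out", "data": {"increments": [[255,[-1,0,0],0],[255,[-1,0,0],0],[255,[-1,0,0],0],[255,[0,0,0],0],[255,[0,0,0],0]]}}

```text
time: 11.3
tool_pos: [0.6072, 0.0807, 0.0682]
ee_rot: [3.142, -0.0, -0.245]
wrist_force: [0.3, -0.5, 0.5]
width: 0.0006
finger_force: 0.0
```

>>> {"op": "carry_out", "data": {"increments": [[255,[-1,0,0],0],[255,[-1,0,0],0],[255,[0,0,0],0],[255,[0,0,0],0]]}}

```text
time: 11.7
tool_pos: [0.6052, 0.0812, 0.0683]
ee_rot: [3.142, -0.0, -0.245]
wrist_force: [0.0, -0.3, -0.8]
width: 0.0002
finger_force: 0.0
```

>>> {"op": "carry_out", "data": {"increments": [[255,[-1,0,0],0],[255,[-1,0,0],0],[255,[0,0,0],0],[255,[0,0,0],0]]}}

```text
time: 12.1
tool_pos: [0.6044, 0.0814, 0.0688]
ee_rot: [-3.141, -0.003, -0.245]
wrist_force: [5.1, -1.2, -0.1]
width: 0.0007
finger_force: 2.1
```

Contact: 5 N on the lip front. Now I'll drag it upward along the lip's arc.

>>> {"op": "carry_out", "data": {"increments": [[255,[0,0,-2],0],[255,[0,0,-3],0],[255,[0,0,-3],0],[255,[0,0,-3],0],[255,[0,0,-3],0],[255,[0,0,0],0]]}}

```text
time: 12.7
tool_pos: [0.6039, 0.0815, 0.0832]
ee_rot: [-3.141, -0.002, -0.245]
wrist_force: [4.8, -1.9, -0.7]
width: 0.0006
finger_force: 2.6
```

>>> {"op": "carry_out", "data": {"increments": [[255,[-0.5,0,-5],0],[255,[-1,0,-5],0],[255,[-1.3,0,-5],0],[255,[0,0,0],0]]}}

```text
time: 13.1
tool_pos: [0.6008, 0.0823, 0.0982]
ee_rot: [-3.142, -0.001, -0.245]
wrist_force: [4.3, -1.7, 1.1]
width: 0.0008
finger_force: 2.3
```

Run:
```python
from h import *
import cv2
F=[];
o=robot.get_obs(); print(o["wrist_force"],uy(o["tool_pos"]),o["tool_pos"][2])
w=robot.snapshot("wrist"); s=robot.snapshot("scene")
cv2.imwrite("pics/w5.png",np.hstack([cv2.resize(w[200:300,260:360],(400,400),interpolation=2),cv2.resize(s[125:205,305:385],(400,400),interpolation=2)]))
```

```text
[ 4.27749991 -1.6639637   1.12304028] (np.float64(81.8), np.float64(-1.1)) 0.09819359862059797
```

View pics/w5.png

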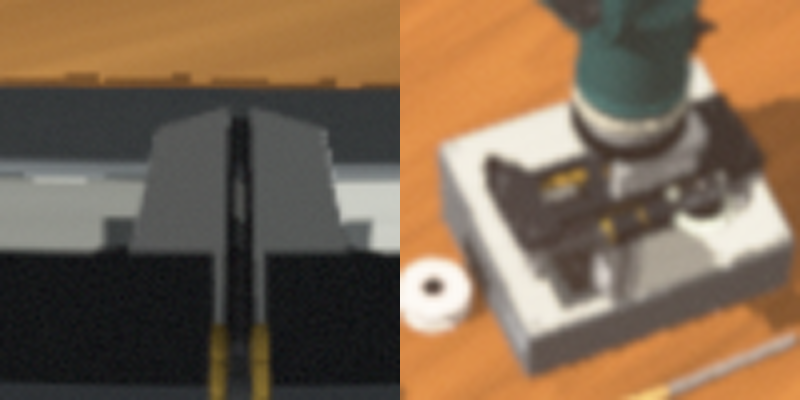

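The lip now sits at crop row 220, well below the box's front edge at row 165, and the fingers are still pressed to it. So the guard is rising with the fingers. I'll keep following the arc.

>>> {"op": "carry_out", "data": {"increments": [[255,[-1.7,0,-5],0],[255,[-2.1,0,-5],0],[255,[-2.6,0,-5],0],[255,[-3,0,-5],0],[255,[0,0,0],0]]}}

```text
time: 13.7
tool_pos: [0.5913, 0.0848, 0.1181]
ee_rot: [-3.141, -0.001, -0.245]
wrist_force: [4.2, -1.1, 2.7]
width: 0.0006
finger_force: 2.2
```

>>> {"op": "carry_out", "data": {"increments": [[255,[-5.4,0,-7.2],0],[255,[-6.3,0,-6.7],0],[255,[-7,0,-5.8],0],[255,[0,0,0],0]]}}

```text
time: 14.1
tool_pos: [0.5713, 0.0898, 0.1367]
ee_rot: [3.141, 0.003, -0.244]
wrist_force: [-0.1, 0.6, 0.8]
width: 0.0004
finger_force: 0.1
```

>>> {"op": "carry_out", "data": {"increments": [[255,[-7.7,0,-5],0],[255,[-8.3,0,-3.9],0],[255,[-8.7,0,-3],0],[255,[0,0,0],0]]}}

```text
time: 14.5
tool_pos: [0.5483, 0.0956, 0.1495]
ee_rot: [-3.141, -0.0, -0.244]
wrist_force: [0.4, 0.2, 0.2]
width: 0.0009
finger_force: 0.0
```

>>> {"op": "carry_out", "data": {"increments": [[255,[-8,0,-1],0],[255,[-8,0,0],0],[255,[-8,0,0],0],[255,[-6,0,0],0],[255,[0,0,0],0],[255,[0,0,0],0]]}}

```text
time: 15.1
tool_pos: [0.5202, 0.1025, 0.1499]
ee_rot: [-3.142, -0.0, -0.245]
wrist_force: [-0.4, -1.0, 0.4]
width: 0.0003
finger_force: 0.0
```

Run:
```python
from h import *
import cv2
o=robot.get_obs(); print(o["wrist_force"],uy(o["tool_pos"]),o["tool_pos"][2])
w=robot.snapshot("wrist"); s=robot.snapshot("scene"); t=robot.snapshot("top")
cv2.imwrite("pics/w6.png",np.vstack([np.hstack([cv2.resize(w[200:320,240:400],(400,300),interpolation=2),cv2.resize(s[120:195,300:400],(400,300),interpolation=2)]),np.hstack([cv2.resize(t[170:260,220:340],(400,300),interpolation=2),cv2.resize(w,(400,300))])]))
```

```text
[-0.35591775 -0.98798867  0.42512326] (np.float64(-1.2), np.float64(-1.1)) 0.14993877569724584
```

View pics/w6.png

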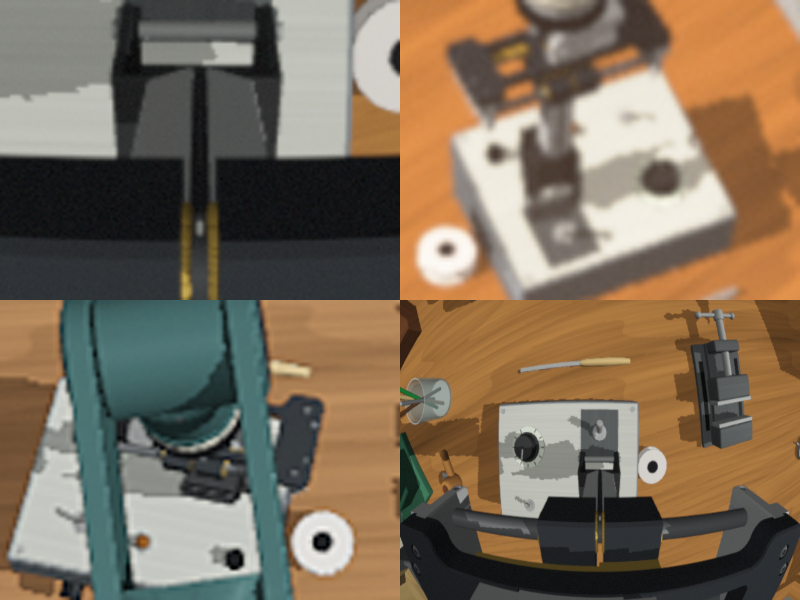

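The guard is standing open, and the toggle is exposed at about (317,173) in the full wrist frame. Everything else looks in place. Next I'll go up, forward and down in front of the toggle.

>>> {"op": "carry_out", "data": {"increments": [[255,[0,0,-12],0],[255,[0,0,-13],0],[255,[17,0,0],0],[255,[17,0,0],0],[255,[17,0,0],0],[255,[18,0,0],0],[255,[0,0,0],0],[255,[0,0,0],0]]}}

```text
time: 16.05
tool_pos: [0.5874, 0.0857, 0.1756]
ee_rot: [-3.141, -0.0, -0.245]
wrist_force: [-0.1, 0.3, -0.1]
width: 0.0001
finger_force: 0.0
```

>>> {"op": "carry_out", "data": {"increments": [[255,[0,0,20],0],[255,[0,0,25],0],[255,[0,0,25],0],[255,[0,0,18],0],[255,[0,0,8],0],[255,[0,0,0],0],[255,[0,0,0],0]]}}

```text
time: 16.75
tool_pos: [0.5877, 0.0859, 0.0803]
ee_rot: [-3.141, -0.002, -0.245]
wrist_force: [1.0, -1.3, 0.3]
width: 0.0004
finger_force: 0.0
```

>>> {"op": "carry_out", "data": {"increments": [[255,[-5,0,0],0],[255,[-5,0,0],0],[255,[-2,0,0],0],[255,[0,0,0],0]]}}

```text
time: 17.15
tool_pos: [0.5754, 0.0888, 0.0794]
ee_rot: [-3.141, -0.001, -0.245]
wrist_force: [-0.7, 0.3, -0.5]
width: 0.0003
finger_force: 0.0
```

>>> {"op": "carry_out", "data": {"increments": [[255,[-2,0,0],0],[255,[-2,0,0],0],[255,[0,0,0],0]]}}

```text
time: 17.45
tool_pos: [0.5715, 0.0896, 0.0789]
ee_rot: [3.141, -0.0, -0.245]
wrist_force: [-0.1, -0.2, 0.3]
width: 0.0004
finger_force: 0.0
```

>>> {"op": "carry_out", "data": {"increments": [[255,[-2,0,0],0],[255,[0,0,0],0]]}}

```text
time: 17.65
tool_pos: [0.5705, 0.0899, 0.0793]
ee_rot: [-3.142, -0.002, -0.245]
wrist_force: [1.9, -0.8, -0.1]
width: 0.0002
finger_force: 1.0
```

>>> {"op": "carry_out", "data": {"increments": [[255,[-2,0,0],0],[255,[0,0,0],0]]}}

```text
time: 17.85
tool_pos: [0.5687, 0.0906, 0.0798]
ee_rot: [-3.141, -0.002, -0.245]
wrist_force: [3.2, -0.1, 2.3]
width: 0.0003
finger_force: 1.5
```

>>> {"op": "carry_out", "data": {"increments": [[255,[-2,0,0],0],[255,[0,0,0],0]]}}

```text
time: 18.05
tool_pos: [0.5654, 0.0913, 0.079]
ee_rot: [-3.141, 0.001, -0.245]
wrist_force: [1.1, -0.4, 1.2]
width: 0.0002
finger_force: 0.5
```

>>> {"op": "carry_out", "data": {"increments": [[255,[-2,0,0],0],[255,[0,0,0],0]]}}

```text
time: 18.25
tool_pos: [0.5623, 0.0916, 0.0778]
ee_rot: [3.141, 0.003, -0.245]
wrist_force: [0.4, -0.5, 0.6]
width: 0.0006
finger_force: 0.0
```

>>> {"op": "carry_out", "data": {"increments": [[255,[-2,0,0],0],[255,[0,0,0],0]]}}

```text
time: 18.45
tool_pos: [0.5611, 0.0921, 0.0782]
ee_rot: [3.141, 0.002, -0.245]
wrist_force: [-0.4, -1.1, -0.1]
width: 0.0005
finger_force: 0.0
```

>>> {"op": "carry_out", "data": {"increments": [[255,[-2,0,0],0],[255,[0,0,0],0]]}}

```text
time: 18.65
tool_pos: [0.5597, 0.0926, 0.0787]
ee_rot: [3.141, 0.001, -0.245]
wrist_force: [0.6, -0.0, 0.1]
width: 0.0006
finger_force: 0.0
```

Run:
```python
from h import *
o=robot.get_obs(); print(o["wrist_force"],uy(o["tool_pos"]),o["tool_pos"][2])
```

```text
[ 0.62765171 -0.02721114  0.07520702] (np.float64(39.5), np.float64(-1.1)) 0.07874384311465443
```

The toggle snapped over: force rose to about 3 N, then vanished. I'll back off, rise and verify by measurement.

>>> {"op": "carry_out", "data": {"increments": [[255,[8,0,0],0],[255,[12,0,0],0],[255,[0,0,-25],0],[255,[0,0,-35],0],[255,[0,0,-40],0],[255,[0,0,-20],0],[255,[0,0,0],0],[255,[0,0,0],0]]}}

```text
time: 19.45
tool_pos: [0.5799, 0.0874, 0.1982]
ee_rot: [3.141, 0.0, -0.245]
wrist_force: [0.6, 0.5, -1.0]
width: 0.0003
finger_force: 0.0
```

>>> {"op": "carry_out", "data": {"increments": [[255,[-20,0,0],0],[255,[-35,0,0],0],[255,[-35,0,0],0],[255,[-30,0,0],0],[255,[-13,0,0],0],[255,[0,0,0],0],[255,[0,0,0],0]]}}

```text
time: 20.15
tool_pos: [0.4508, 0.1196, 0.1979]
ee_rot: [3.141, 0.001, -0.245]
wrist_force: [0.0, 0.6, 0.4]
width: 0.0004
finger_force: 0.0
```

```bash
cat >> h.py <<'E'
def wp(c,P):
    T=np.array(c["T"]); f=200/np.tan(np.radians(c["vfov"])/2)
    q=T[:3,:3].T@(P-T[:3,3]); r=np.hypot(*q[:2]); return np.array([c["cx"],c["cy"]])+q[:2]/r*np.arctan2(r,q[2])*f
def gp(u,h): return pin+u/1e3*e+np.array([0,0,h/1e3])-.001*yb
E
python3 - <<'E'
from h import *
import cv2
o=robot.get_obs(); print(o["time"],o["tool_pos"],uy(o["tool_pos"]),o["wrist_force"])
c=robot.get_calibration("wrist"); w=robot.snapshot("wrist"); cv2.imwrite("pics/w7.png",w)
for n,p in dict(off=(39.8,0),on=(22.2,3.7),pivot=(25,-27.5),lipopen=(-30,70),wall=(9.6,61)).items(): print(n,wp(c,gp(*p)).round(1))
g=cv2.cvtColor(w,cv2.COLOR_BGR2GRAY); x=int(round(wp(c,gp(30,0))[0])); y=int(wp(c,gp(62,-37))[1])
print(x,y); print(g[y-4:y+90:2,x-20:x+22:3])
E
```

```text
20.15 [0.45083954 0.11964965 0.197922  ] (np.float64(-72.6), np.float64(-1.0)) [0.04282026 0.5727009  0.42258255]
off [320.4  81. ]
on [320.4  99. ]
pivot [320.3  99. ]
lipopen [320.7 163.1]
wall [320.7 108.9]
320 65
[[112 114 114 116 115 115 115 116 116 118 120 118 117 115]
 [116 115 116 115 116 116 119 120 120 117 115 115 113 111]
 [115 115 118 119 121 120 120 117 115 115 112 112 112 112]
 [100  99  99  98  95 101 103 102 102 103 100 101 101  99]
 [156 159 160 161 163 162 163 163 163 153 150 148 147 145]
 [185 184 185 184 184 184 183 184 183 182 182 181 181 182]
 [186 186 186 185 185 185 185 186 184 184 184 184 184 183]
 [159 157 155 154 153 154 151 150 151 164 165 166 165 167]
 [ 87  86  86  87  90  90  86  86  86  88  89  86  87  89]
 [ 84  84  83  83  87  86  83  84  84  85  85  84  84  84]
 [ 85  85  85  85  86  86  84  86  82  85  86  83  84  84]
 [ 84  86  85  86  87  87  83  86  83  85  86  83  84  83]
 [ 84  85  85  85  86  87  83  84  83  85  87  86  84  82]
 [ 84  84  86  86  88  87  83  84  82  84  85  84  85  85]
 [ 84  86  85  86  88  87  85  85  83  85  85  84  83  84
[... 1190 characters left out ...]
3  46  44  46  46  43  45  44  46  46  46  46  45]
 [ 43  45  46  45  46  44  46  45  47  46  48  45  44  43]
 [ 44  45  45  45  45  44  46  45  46  45  46  46  43  46]
 [ 47  43  43  46  46  44  44  48  44  44  46  44  45  45]
 [ 45  44  47  47  44  45  46  45  47  43  46  44  45  44]
 [ 46  46  47  45  44  46  44  44  44  45  44  44  44  47]
 [ 44  44  45  43  43  45  45  45  47  46  43  45  45  44]
 [ 44  45  45  45  46  45  44  46  44  44  46  44  43  45]
 [ 46  45  46  46  46  45  45  46  46  46  45  46  45  44]
 [ 43  45  48  47  47  46  45  47  45  44  46  46  46  45]
 [ 45  41  46  45  45  44  48  46  45  46  44  44  44  44]
 [ 35  36  38  38  41  39  41  40  41  42  38  40  40  40]]
```

The toggle blob spans rows 91–109, centre 100. That matches "on" (tip predicted at 99); "off" would sit around 81–99. Now I'll go behind the open guard and tip it forward.

>>> {"op": "carry_out", "data": {"increments": [[255,[0,0,15],0],[255,[0,0,20],0],[255,[0,0,20],0],[255,[0,0,11],0],[255,[0,0,0],0],[255,[10,0,0],0],[255,[8,0,0],0],[255,[0,0,0],0]]}}

```text
time: 21.0
tool_pos: [0.4698, 0.1152, 0.1339]
ee_rot: [-3.141, -0.002, -0.246]
wrist_force: [-1.0, 0.7, 0.3]
width: 0.0004
finger_force: 0.0
```

>>> {"op": "carry_out", "data": {"increments": [[255,[4,0,0],0],[255,[4,0,0],0],[255,[4,0,0],0],[255,[4,0,0],0],[255,[0,0,0],0]]}}

```text
time: 21.5
tool_pos: [0.4838, 0.1115, 0.1328]
ee_rot: [3.141, -0.0, -0.245]
wrist_force: [0.3, 0.5, 0.0]
width: 0.0006
finger_force: 0.1
```

>>> {"op": "carry_out", "data": {"increments": [[255,[4,0,0],0],[255,[4,0,0],0],[255,[4,0,0],0],[255,[4,0,0],0],[255,[0,0,0],0],[255,[0,0,0],0]]}}

```text
time: 22.1
tool_pos: [0.499, 0.1077, 0.1328]
ee_rot: [3.141, 0.0, -0.245]
wrist_force: [-0.9, -0.5, -0.5]
width: 0.0008
finger_force: 0.0
```

Run:
```python
from h import *
import cv2
o=robot.get_obs(); print(o["time"],o["tool_pos"],uy(o["tool_pos"]),o["wrist_force"])
c=robot.get_calibration("wrist"); w=robot.snapshot("wrist")
for n,p in dict(on=(22.2,3.7),lipshut=(76,-5)).items(): print(n,wp(c,gp(*p)).round(1))
g=cv2.cvtColor(w,cv2.COLOR_BGR2GRAY); x=int(round(wp(c,gp(30,0))[0]))
print(g[20:200:4,x-30:x+32:6].tolist())
```

```text
22.1 [0.49896476 0.10772021 0.13276565] (np.float64(-23.1), np.float64(-1.1)) [-0.85979135 -0.51489509 -0.46114663]
on [320.8 159.4]
lipshut [320.8  86.9]
[[122, 122, 119, 116, 115, 115, 115, 117, 119, 117, 117], [117, 118, 117, 116, 119, 120, 118, 118, 120, 117, 114], [118, 120, 120, 119, 118, 122, 117, 114, 114, 115, 118], [121, 120, 121, 118, 115, 115, 117, 118, 120, 120, 119], [122, 116, 115, 117, 120, 120, 120, 119, 117, 112, 113], [118, 119, 121, 121, 120, 118, 116, 113, 113, 112, 110], [121, 120, 118, 115, 114, 114, 110, 111, 114, 115, 113], [117, 116, 113, 110, 110, 114, 115, 114, 114, 113, 113], [110, 108, 114, 114, 116, 118, 118, 125, 130, 125, 114], [135, 164, 167, 173, 175, 177, 178, 179, 180, 181, 181], [163, 162, 160, 160, 158, 159, 157, 158, 158, 157, 157], [81, 92, 90, 84, 78, 75, 78, 79, 91, 98, 94], [97, 98, 100, 102, 106, 107, 108, 110, 115, 118, 116], [104, 105, 108, 107, 109, 112, 116, 118, 115, 118, 120], [107, 109, 114, 115, 116, 115, 117, 118, 120, 120, 120], [117, 118, 115, 116, 120, 119, 121, 119, 122, 121, 122], [116, 116, 121, 116, 118, 111, 115, 113, 114,
[... 716 characters left out ...]
, 91, 91, 92, 91, 90, 89, 92, 88, 88, 144], [90, 90, 86, 86, 162, 165, 99, 94, 89, 89, 144], [90, 90, 60, 112, 168, 165, 167, 92, 89, 88, 143], [60, 59, 60, 119, 104, 108, 170, 91, 91, 90, 160], [55, 51, 53, 58, 54, 54, 65, 53, 56, 56, 81], [60, 60, 61, 58, 59, 58, 58, 58, 57, 58, 61], [60, 61, 60, 60, 59, 60, 60, 61, 60, 59, 59], [59, 59, 59, 60, 60, 60, 57, 59, 60, 60, 61], [61, 60, 59, 61, 57, 60, 59, 61, 59, 63, 58], [59, 58, 58, 60, 59, 60, 59, 60, 59, 61, 60], [60, 57, 59, 59, 60, 61, 60, 59, 59, 59, 61], [60, 59, 61, 61, 60, 60, 58, 60, 60, 59, 58], [58, 59, 57, 60, 57, 59, 59, 58, 59, 60, 60], [56, 57, 57, 60, 59, 59, 58, 59, 59, 58, 59], [48, 43, 40, 58, 56, 59, 60, 58, 60, 58, 59]]
```

The guard is tilting but hasn't dropped yet, so I'll push further.

>>> {"op": "carry_out", "data": {"increments": [[255,[4,0,0],0],[255,[4,0,0],0],[255,[4,0,0],0],[255,[0,0,0],0],[255,[0,0,0],0],[255,[0,0,0],0]]}}

```text
time: 22.75
tool_pos: [0.5105, 0.1049, 0.1328]
ee_rot: [3.141, 0.0, -0.245]
wrist_force: [0.1, -0.5, -0.4]
width: 0.0003
finger_force: 0.0
```

```bash
cat > chk.py <<'E'
from h import *
import cv2
o=robot.get_obs(); print(o["time"],uy(o["tool_pos"]),o["tool_pos"][2],o["wrist_force"])
c=robot.get_calibration("wrist"); w=robot.snapshot("wrist")
for n,p in dict(on=(22.2,3.7),lipshut=(76,-5),front=(62,-37),topfront=(60,8),topback=(0,20)).items(): print(n,wp(c,gp(*p)).round(1))
g=cv2.cvtColor(w,cv2.COLOR_BGR2GRAY); x=int(round(wp(c,gp(30,0))[0]))
for r in range(60,230,6): print(r,g[r,x-35:x+36:7])
E
python3 chk.py
```

```text
22.75 (np.float64(-11.2), np.float64(-1.1)) 0.13279851801062809 [ 0.11460306 -0.53757221 -0.42115257]
on [320.8 175.5]
lipshut [320.9 102.5]
front [320.7 121.7]
topfront [320.9 123.6]
topback [320.9 210.7]
60 [119 117 115 111 114 118 116 115 115 113 113]
66 [111 120 142 157 166 172 173 176 177 179 176]
72 [151 157 158 157 156 154 152 152 153 149 146]
78 [106  98  97 101 105 107 109 111 115 117 116]
84 [102 107 108 110 114 118 118 119 119 122 121]
90 [112 117 118 116 118 119 121 120 122 124 126]
96 [116 118 121 115 118 114 115 117 119 122 123]
102 [113 111 112 110 110 112 116 123 123 124 121]
108 [118  56  53  52  53  52  52  57  57 101 117]
114 [124  58  52  51  51  52  50  51  55 100 121]
120 [124  58  55  53  57  55  55  54  53  98 114]
126 [116  45  49  50  58  61  50  52  57 122 152]
132 [140  59  60  60  60  59  58  58  59  79 193]
138 [129  61  61  58  58  60  59  59  59  63 195]
144 [127  59  59  59  59  59  59  59  60  61 192]
150 [123  58  59  58  58  57  59  57  59  62 188]
156 [126  58  60  61  58  59  57  61  56  62 190]
162 [114  57  60  60  59  59  59  59  59  60 192]
168 [113  60  59  61  60  58  60  59  59  61 191]
174 [110  61  62  60  59  58  59  59  57  62 191]
180 [109  58  61  60  58  60  61  59  59  61 192]
186 [108  61  60  61  60  59  60  58  60  61 192]
192 [108  61  60  59  59  58  60  59  59  66 193]
198 [ 57  58  61  61  61  60  59  59  59  60 192]
204 [ 57  59  61  60  58  59  60  58  60  60 183]
210 [ 51  60  60  61  59  60  57  62  59  61 189]
216 [150 188 189 189 189 189 188 188 188 167 192]
222 [195 195 195 194 194 194 194 193 193 194 194]
228 [192 193 193 190  96 187 133 194 194 194 194]
```

The guard has dropped shut: lip edge at row ~105 (shut predicts ~102–103), rear edge at ~213 (211 predicted). I'll retreat upward.

>>> {"op": "carry_out", "data": {"increments": [[255,[-10,0,-5],0],[255,[-15,0,-20],0],[255,[0,0,-30],0],[255,[0,0,-20],0],[255,[0,0,-5],0],[255,[0,0,0],0],[255,[0,0,0],0]]}}

```text
time: 23.5
tool_pos: [0.4855, 0.1109, 0.2116]
ee_rot: [3.141, 0.002, -0.245]
wrist_force: [0.2, 0.1, 0.3]
width: 0.0002
finger_force: 0.0
```

Run:
```python
from h import *
import cv2
o=robot.get_obs(); print(o["time"],uy(o["tool_pos"]),o["tool_pos"][2],o["wrist_force"])
c=robot.get_calibration("wrist"); w=robot.snapshot("wrist")
g=cv2.cvtColor(w,cv2.COLOR_BGR2GRAY); x=int(round(wp(c,gp(30,0))[0]))
print({n:wp(c,gp(*p)).round(1)[1] for n,p in dict(lip=(76,-4),lip_at_05rad=(76.8,0),topfront=(60,8),topback=(0,20)).items()})
d=g[40:260,x-14]<75; print(np.flatnonzero(np.diff(d.astype(int)))+40)
robot.close_job()
```

```text
23.5 (np.float64(-36.9), np.float64(-0.9)) 0.21162812655515806 [0.2352769  0.10431156 0.26801204]
{'lip': np.float64(82.9), 'lip_at_05rad': np.float64(81.5), 'topfront': np.float64(97.5), 'topback': np.float64(161.0)}
[ 83 164]
the job is handed in; nothing more can be done
```

I opened the guard, flipped the toggle on and dropped the guard shut over it, then handed the job in at 23.5 s; the final wrist-camera check showed the guard shut, but I haven't seen the verdict.

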